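Line up the shakers by height beside the egg cooker

TASK

Line the four stainless shakers up by height on the row of cork pads, one in the middle of each pad: the tallest on the pad next to the red egg cooker, then stepping down to the smallest at the far end. The shakers are full, so keep them upright throughout, and leave the egg cup with its egg where it stands.

Things in the scene. Friction and masses are not known exactly. Their poses are not given: they have to be found in the camera images.
- shaker_60: The smallest of four stainless steel shakers with twist tops: an upright round cylinder 36 mm across and 60 mm tall (full width up to 8 mm below the top, then a small cone; thin black groove part way up). Loose, 60 to 340 g, stands on the table. Origin at the centre of its underside, z up along its axis.
- shaker_80: The second smallest of four stainless steel shakers with twist tops: an upright round cylinder 40 mm across and 80 mm tall (full width up to 8 mm below the top, then a small cone; thin black groove part way up). Loose, 60 to 340 g, stands on the table. Origin at the centre of its underside, z up along its axis.
- shaker_100: The second largest of four stainless steel shakers with twist tops: an upright round cylinder 44 mm across and 100 mm tall (full width up to 8 mm below the top, then a small cone; thin black groove part way up). Loose, 60 to 340 g, stands on the table. Origin at the centre of its underside, z up along its axis.
- shaker_120: The largest of four stainless steel shakers with twist tops: an upright round cylinder 48 mm across and 120 mm tall (full width up to 8 mm below the top, then a small cone; thin black groove part way up). Loose, 60 to 340 g, stands on the table. Origin at the centre of its underside, z up along its axis.
- pad_a: One of four identical round cork pads, 70 mm across and 4 mm thick, fixed in a straight row, 80 mm from centre to centre, on a plywood ledge 15 mm high, 90 mm wide and 330 mm long. Origin at the centre of its underside, so its top is 4 mm above the origin and 19 mm above the table. Which letter lies where along the row differs each time.
- pad_b: One of four identical round cork pads, 70 mm across and 4 mm thick, fixed in a straight row, 80 mm from centre to centre, on a plywood ledge 15 mm high, 90 mm wide and 330 mm long. Origin at the centre of its underside, so its top is 4 mm above the origin and 19 mm above the table. Which letter lies where along the row differs each time.
- pad_c: One of four identical round cork pads, 70 mm across and 4 mm thick, fixed in a straight row, 80 mm from centre to centre, on a plywood ledge 15 mm high, 90 mm wide and 330 mm long. Origin at the centre of its underside, so its top is 4 mm above the origin and 19 mm above the table. Which letter lies where along the row differs each time.
- pad_d: One of four identical round cork pads, 70 mm across and 4 mm thick, fixed in a straight row, 80 mm from centre to centre, on a plywood ledge 15 mm high, 90 mm wide and 330 mm long. Origin at the centre of its underside, so its top is 4 mm above the origin and 19 mm above the table. Which letter lies where along the row differs each time.
- egg_cooker: Slim egg cooker, fixed: round red base 120 mm across with a rocker switch, clear dome, black knob, 138 mm tall in all. It stands beyond one end of the row of pads (either end), its axis 138 mm from the centre of the nearest pad, about 217, 297 and 376 mm from the others. Origin at the centre of its underside. A stack of three white egg trays (150 x 104 mm, 64 mm tall) stands likewise beyond the other end.
- egg_cup: White ceramic egg cup holding a brown egg, one piece, 48 mm across and 73 mm tall, loose, standing among the shakers. Not to be disturbed. Origin at the centre of its underside. A spoon along x and a small white disc, both lying flat and under 13 mm high, also lie between the shakers; they may be ignored.

How it is judged:
By the outcome, as a careful person would: the job done as asked, in the order asked, and still so for the second after the job is handed in, with the robot touching nothing.
It also fails if it takes over 99 s, if anything falls off the work surface, if the arm or the gripper's body presses on something with over 40 N, if the wrist force passes 120 N, or if a joint passes its speed limit or range.

ROBOT

A 6-joint arm with a two-finger parallel gripper is mounted at the origin on the work surface. World frame = base frame: x ahead of the robot, y to its left, z up, the work surface at z = 0. Lengths are in m, angles in rad, forces in N, time in s.
With the tool pointing down it reaches from about 0.325 to 0.775 m from the base axis. Payload 5.5 kg.
Tool frame: the origin (TCP) lies midway between the tips of the shut fingers; the grasp point (between the pads) lies 19 mm behind it; z points along the fingers, y is the line along which they close (so a half turn about z gives the same grasp; the last joint's range is limited). The gripper opens to 85 mm and grips with 20 to 120 N. Pads are 22 mm wide; open, the fingers measure 114 mm over their backs; the gripper's body (76 mm by 85 mm) begins 54 mm behind the grasp point. The pads swing forward as they close: fully open they stand 13 mm farther back than shut.
Start: joints at [-0.057, 0.091, 1.231, -0, 1.82, -0.057], TCP at [0.6, -0, 0.231] pointing down, gripper open.
Joint ranges: [-2.87, 2.87], [-0.86, 2.18], [0.17, 2.46], [-1.51, 4.65], [0.06, 2.69], [-2.65, 2.65]. Speed limits (rad/s): [2.57, 2.57, 3.01, 3.14, 3.14, 3.14].

INTERFACE

Orientations are given as a unit quaternion [w, x, y, z].
In Python, from rig import ctrl gives the robot as it stands.
- The arm moves only by the shell command python3 -m jog 'ROWS'. ROWS is a JSON object of lists of equal length, an entry for each row: "delta_pos": the shift along the tool's x, y, z in m, a list of three; "twist": the turn, a rotation vector about the tool's x, y, z in rad, a list of three; "jaw": the opening, from -1 (shut) to 1 (fully open), so that 0 is half open. A call has exactly 5 rows; each row is the pose to reach, as a shift and turn from the pose commanded when the call began, along the tool's axes at that moment; what a row does not reach only later rows make up. A row lasts 1/8 s, in which the tool goes at most 62.5 mm and 10.7 degrees, less where a joint would pass 70% of its speed; a pose out of reach is approached as far as the arm can. A call with a gripper value outside its range is refused whole. The fingers move at their own pace and stop on an object; the grip force is fixed at half the most. Time passes only in rows, so rows that repeat a pose let the fingers close, or fill a call up. It gives the time, the measured TCP pose, the force, the opening and the grip force at its end, in the units of the state.
- ctrl.state(): the state, without advancing time (a new reading comes with each control period).
- ctrl.snapshot(name): name is "scene" or "side" or "wrist"; returns a dict with "img" (400x640x3 uint8, blue, green, red), "fx", "fy", "cx", "cy" (pixels), "extrinsics" (4x4, takes a point from world to camera coordinates); the wrist camera has in their place "T_tool_cam" (4x4, takes a point from camera to tool coordinates, whose origin is the TCP and whose axes are the flange's). Camera axes: x right, y down, z forward; pixel columns grow to the right and rows downward; lengths in m; the calibration is good to about 2 mm. A picture is of the moment at which its call begins: read the wrist's pose just before it. There is no depth.
- ctrl.hand_in(): hands the job in; it is judged then, once.
The state is a dict: "time": time; "q": joint angles; "qvel": joint speeds; "joint_efforts": joint torques, N m; "ee_pos": TCP position; "tool_rot": TCP orientation; "contact_force": force on the tool from outside, world axes, zero at the start; "torque": the same for the moment, N m; "finger_gap": finger opening in m; "grasp_force": force on a finger pad.
Only numpy, scipy, OpenCV 4.12 (cv2) and the standard library are available. Lean on these libraries where they do the work, as an engineer would, in place of code of your own. Each camera call takes 0.05 s, during which the arm holds its last target. There are 200 camera calls.

## Working session

There is one attempt and no reset: what is moved stays moved. The work goes in short steps, Python scripts to look and compute and a shell command to move; the robot and the scene stay as the last step left them, time stands still between calls to the robot, and variables do not carry over. Pictures are saved under pics/ and viewed, at most 14 in all, crops included, and the job is handed in when it is done.

```bash
mkdir -p pics
python3 - <<'E'
from rig import ctrl
import cv2,pickle
s=ctrl.state();print(s['time'],s['ee_pos'],s['tool_rot'],s['finger_gap'])
d={}
for n in("scene","side","wrist"):
    d[n]=ctrl.snapshot(n);cv2.imwrite(f"pics/{n}0.png",d[n]['img'])
    print(n,{k:v for k,v in d[n].items() if k!='img'})
d['state']=s
pickle.dump(d,open('d0.pkl','wb'))
E
```

```text
0.0 [5.99717342e-01 2.54237485e-06 2.30097454e-01] [-7.35416010e-04  7.07112302e-01  7.07100547e-01 -6.84615422e-04] 0.08506105235601019
scene {'fx': 465.5488931856967, 'fy': 465.5488931856967, 'cx': 315.925287718818, 'cy': 202.4186884774117, 'extrinsics': array([[-0.91252985,  0.4084068 ,  0.0222072 ,  0.53531544],
       [ 0.27207967,  0.64667261, -0.71259188, -0.10419891],
       [-0.30538815, -0.64421924, -0.70122725,  1.10628428],
       [ 0.        ,  0.        ,  0.        ,  1.        ]])}
side {'fx': 512.2850617997575, 'fy': 512.2850617997575, 'cx': 326.420733010032, 'cy': 199.24150046731503, 'extrinsics': array([[ 0.99166883, -0.12863747, -0.00673349, -0.57492897],
       [-0.09257797, -0.6753886 , -0.73162802,  0.10082701],
       [ 0.08956705,  0.72615607, -0.68167082,  1.03724078],
       [ 0.        ,  0.        ,  0.        ,  1.        ]])}
wrist {'fx': 316.06493249715265, 'fy': 316.06493249715265, 'cx': 321.9747956299161, 'cy': 198.073601178979, 'T_tool_cam': array([[ 9.16894735e-04, -9.55846709e-01, -2.93864302e-01,
         7.39741582e-02],
       [ 9.99999391e-01,  6.95947286e-04,  8.56433573e-04,
        -3.49190753e-04],
       [-6.14105149e-04, -2.93864908e-01,  9.55846765e-01,
        -1.43322554e-01],
       [ 0.00000000e+00,  0.00000000e+00,  0.00000000e+00,
         1.00000000e+00]])}
```

View pics/scene0.png

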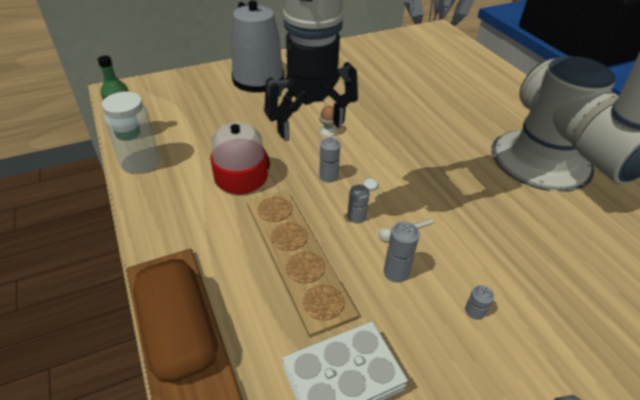

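View pics/side0.png

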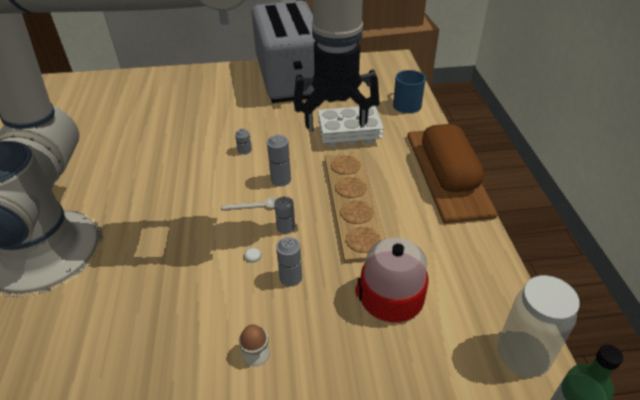

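View pics/wrist0.png

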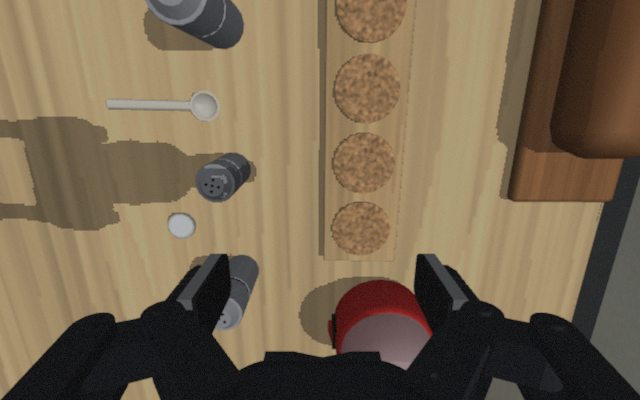

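The scene and side views show the cooker (red) at the −y end of the pad row. Going away from it, the shakers run: a medium one (side 289,262), a medium one (285,215), the largest (279,160) and the smallest (243,141). The egg cup is at side (254,343), and the wrist view shows the pads at about (370,5), (367,88), (364,162) and (361,228).

```bash
cat > h.py <<'E'
import numpy as np,cv2
from scipy.optimize import least_squares
from scipy.spatial.transform import Rotation as R
def wext(st,c):
    w=st['tool_rot'];T=np.eye(4);T[:3,:3]=R.from_quat([w[1],w[2],w[3],w[0]]).as_matrix();T[:3,3]=st['ee_pos']
    return np.linalg.inv(T@c['T_tool_cam'])
def proj(c,P,E=None):
    E=c['extrinsics'] if E is None else E
    p=np.atleast_2d(P)@E[:3,:3].T+E[:3,3]
    return np.c_[c['fx']*p[:,0]/p[:,2]+c['cx'],c['fy']*p[:,1]/p[:,2]+c['cy']]
def ray(c,uv,z,E=None):
    E=c['extrinsics'] if E is None else E
    d=E[:3,:3].T@np.array([(uv[0]-c['cx'])/c['fx'],(uv[1]-c['cy'])/c['fy'],1]);o=-E[:3,:3].T@E[:3,3]
    return (o+d*(z-o[2])/d[2])[:2]
a=np.linspace(0,2*np.pi,40)
def cyl(x,y,d,h,z0=0):
    return np.vstack([np.c_[x+r*np.cos(a),y+r*np.sin(a),0*a+z0+z] for r,z in((d/2,0),(d/2,h-.008),(d/4,h))])
def outline(c,x,y,d,h,E=None,z0=0):
    return cv2.convexHull(proj(c,cyl(x,y,d,h,z0),E).astype(np.float32))
def cen(hull):
    m=cv2.moments(hull);return np.array([m['m10'],m['m01']])/m['m00'],m['m00']
def blob(img,uv,smax=70,rad=45):
    hsv=cv2.cvtColor(img,cv2.COLOR_BGR2HSV)
    m=((hsv[...,1]<smax)).astype(np.uint8)
    n,l,s,ct=cv2.connectedComponentsWithStats(m,connectivity=4)
    w=l[uv[1]-3:uv[1]+4,uv[0]-3:uv[0]+4].ravel();w=w[w>0];k=np.bincount(w).argmax()
    mm=cv2.morphologyEx((l==k).astype(np.uint8),cv2.MORPH_CLOSE,np.ones((5,5)))
    cs=max(cv2.findContours(mm,cv2.RETR_EXTERNAL,cv2.CHAIN_APPROX_NONE)[0],key=cv2.contourArea)
    return cs
E
python3 - <<'E'
import pickle;from h import *
d=pickle.load(open('d0.pkl','rb'));W=wext(d['state'],d['wrist'])
X={'scene':d['scene'],'side':d['side']}
px={'A':((330,160),(289,262)),'B':((358,205),(285,215)),'C':((400,250),(279,160)),'D':((480,302),(243,141))}
dim={60:.036,80:.040,100:.044,120:.048}
vis={n:X[n]['img'].copy() for n in X}
for k,(p,q) in px.items():
    cs={n:blob(X[n]['img'],u) for n,u in zip(X,(p,q))}
    ct={n:cen(cs[n]) for n in X}
    best=[]
    for h,dd in dim.items():
        f=lambda v:np.concatenate([cen(outline(X[n],*v,dd,h/1000))[0]-ct[n][0] for n in X])
        r=least_squares(f,ray(X['side'],q,.04),diff_step=1e-3)
        ar=[cen(outline(X[n],*r.x,dd,h/1000))[1]/ct[n][1] for n in X]
        best.append((sum(abs(np.log(ar))),h,r.x.round(4),r.fun.round(1),np.round(ar,2)))
    best.sort(key=lambda b:b[0])
    for b in best[:2]:print(k,b)
    for n in X:
        cv2.drawContours(vis[n],[cs[n]],-1,(0,255,0),1)
        cv2.polylines(vis[n],[outline(X[n],*best[0][2],dim[best[0][1]],best[0][1]/1000).astype(int)],1,(0,0,255),1)
pp={'w':[(370,5),(367,88),(364,162),(361,228)],'side':[(347,164),(351,187),(357,212),(363,239)],'scene':[(323,301),(305,267),(290,237),(275,209)]}
for n,c,E in(('w',d['wrist'],W),('side',d['side'],None),('scene',d['scene'],None)):
    print(n,[ray(c,u,.019,E).round(4).tolist() for u in pp[n]])
print('egg',ray(X['side'],(255,358),.003),'cook',ray(X['side'],(398,249),.138),ray(X['scene'],(236,128),.138))
cv2.imwrite('pics/v.png',cv2.resize(np.hstack([vis['scene'][120:340,300:520],vis['side'][110:330,200:420]]),None,fx=1.8,fy=1.8))
E
```

```text
A (np.float64(3.8964281616009186), 120, array([ 0.5506, -0.2677]), array([68.8, 75.1, 40.4, 50.8]), array([0.03, 1.69]))
A (np.float64(3.9023464990583365), 100, array([ 0.5507, -0.2654]), array([69.3, 79.5, 40.3, 53.6]), array([0.03, 1.29]))
B (np.float64(0.23526019780122126), 80, array([ 0.48  , -0.0043]), array([3.7, 1. , 3.4, 3.3]), array([0.94, 0.84]))
B (np.float64(0.3970128529696611), 100, array([ 0.4817, -0.0045]), array([ 3.5, -2.7,  3.8, -0.4]), array([1.29, 1.15]))
C (np.float64(0.20668486721927848), 120, array([0.4908, 0.1468]), array([-0.1,  0.7, -0.3,  1. ]), array([0.92, 1.13]))
C (np.float64(0.5070944128000253), 100, array([0.4881, 0.1453]), array([-0.2,  3.7, -1.2,  5.3]), array([0.7 , 0.86]))
D (np.float64(0.2978570381535005), 60, array([0.4098, 0.2766]), array([ 0.1, -0.2,  0.1, -0.3]), array([1.11, 1.22]))
D (np.float64(1.0508368375444186), 80, array([0.4138, 0.2779]), array([ 0.4, -2.4,  1.3, -4.1]), array([1.61, 1.78]))
w [[0.6465, 0.1646], [0.6469, 0.0871], [0.6468, 0.0079], [0.6464, -0.0727]]
side [[0.6495, 0.1619], [0.6455, 0.0806], [0.6451, 0.0004], [0.6437, -0.0774]]
scene [[0.6487, 0.1669], [0.6484, 0.0889], [0.6466, 0.012], [0.6466, -0.0694]]
egg [ 0.42057758 -0.30295428] cook [ 0.67235106 -0.21428876] [ 0.67531871 -0.20160177]
```

View pics/v.png

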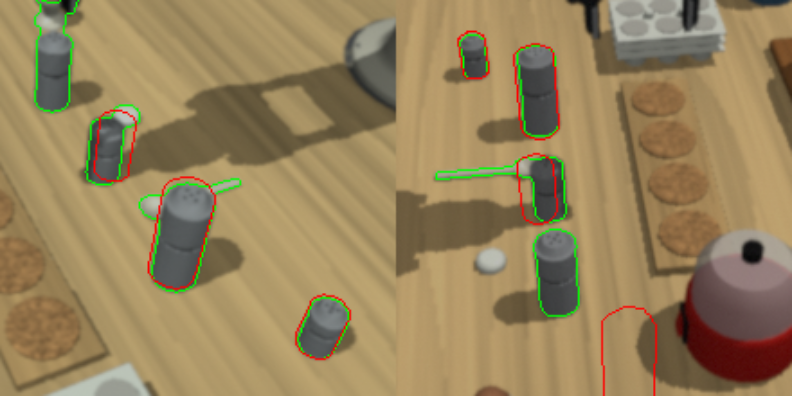

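Green is the mask and red the fit. The spoon and disc merged into some masks, so I'll exclude whites and refine, and fit the pads from masks too.

```bash
cat >> h.py <<'E'
def blob2(img,uv):
    hsv=cv2.cvtColor(img,cv2.COLOR_BGR2HSV)
    m=((hsv[...,1]<75)&(hsv[...,2]<150)&(hsv[...,2]>45)).astype(np.uint8)
    m[:, :]=cv2.morphologyEx(cv2.morphologyEx(m,cv2.MORPH_CLOSE,np.ones((3,3))),cv2.MORPH_OPEN,np.ones((9,9)))
    l=cv2.connectedComponents(m,connectivity=4)[1]
    mm=(l==l[uv[1],uv[0]]).astype(np.uint8)
    return max(cv2.findContours(mm,cv2.RETR_EXTERNAL,cv2.CHAIN_APPROX_NONE)[0],key=cv2.contourArea)
def padblobs(img,uvs):
    lab=cv2.cvtColor(cv2.GaussianBlur(img,(7,7),0),cv2.COLOR_BGR2LAB).astype(float)
    out=[]
    for u in uvs:
        ref=lab[u[1]-3:u[1]+4,max(0,u[0]-3):u[0]+4].mean((0,1))
        m=(np.linalg.norm((lab-ref)*[.6,1,1],axis=2)<13).astype(np.uint8)
        m=cv2.morphologyEx(cv2.morphologyEx(m,cv2.MORPH_CLOSE,np.ones((5,5))),cv2.MORPH_OPEN,np.ones((9,9)))
        l=cv2.connectedComponents(m)[1];mm=(l==l[u[1],u[0]]).astype(np.uint8)
        out.append(cv2.convexHull(max(cv2.findContours(mm,cv2.RETR_EXTERNAL,cv2.CHAIN_APPROX_NONE)[0],key=cv2.contourArea)))
    return out
E
python3 - <<'E'
import pickle;from h import *
d=pickle.load(open('d0.pkl','rb'));W=wext(d['state'],d['wrist'])
X={'scene':d['scene'],'side':d['side']}
px={'A':((330,162),(289,262)),'B':((358,205),(285,215)),'C':((400,250),(279,160)),'D':((480,302),(243,141))}
dim={60:.036,80:.040,100:.044,120:.048}
vis={n:X[n]['img'].copy() for n in X};vis['w']=d['wrist']['img'].copy()
for k,(p,q) in px.items():
    cs={n:blob2(X[n]['img'],u) for n,u in zip(X,(p,q))}
    ct={n:cen(cs[n]) for n in X}
    best=[]
    for h,dd in dim.items():
        f=lambda v:np.concatenate([cen(outline(X[n],*v,dd,h/1000))[0]-ct[n][0] for n in X])
        r=least_squares(f,ray(X['side'],q,.04),diff_step=1e-3)
        ar=[cen(outline(X[n],*r.x,dd,h/1000))[1]/ct[n][1] for n in X]
        best.append((np.ptp(np.log(ar))*0+sum(abs(np.log(ar)-.1)),h,r.x.round(4),r.fun.round(1),np.round(ar,2)))
    best.sort(key=lambda b:b[0])
    for b in best[:2]:print(k,b[1:])
    for n in X:
        cv2.drawContours(vis[n],[cs[n]],-1,(0,255,0),1)
        cv2.polylines(vis[n],[outline(X[n],*best[0][2],dim[best[0][1]],best[0][1]/1000).astype(int)],1,(0,0,255),1)
pp={'w':[(367,88),(364,162),(361,228)],'side':[(347,164),(351,187),(357,212),(363,239)],'scene':[(323,301),(305,267),(290,237),(275,209)]}
for n,c,E in(('w',d['wrist'],W),('side',d['side'],None),('scene',d['scene'],None)):
    b=padblobs(c['img'],pp[n]);cv2.drawContours(vis[n],b,-1,(255,0,0),1)
    # rectify hull to pad plane
    for h in b:
        P=np.array([ray(c,u,.019,E) for u in h[:,0].astype(float)],np.float32)*1000
        (x,y),r=cv2.minEnclosingCircle(P);m=cen(P)[0];print(n,np.round(m,1),round(2*np.sqrt(cen(P)[1]/np.pi),1))
cv2.imwrite('pics/v2.png',np.hstack([cv2.resize(vis['scene'][120:340,240:520],None,fx=1.4,fy=1.4),cv2.resize(vis['side'][110:330,200:420],None,fx=1.4,fy=1.4)]))
E
```

```text
A (100, array([ 0.4932, -0.1396]), array([ 0.3, -0.4,  0.3, -0.1]), array([1.12, 1.12]))
A (120, array([ 0.494 , -0.1417]), array([-0.2, -4.8,  0.5, -3.2]), array([1.48, 1.47]))
B (80, array([ 0.4928, -0.0035]), array([ 0.4, -0.5,  0.5, -0.2]), array([1.14, 1.19]))
B (60, array([ 0.4913, -0.0034]), array([0.7, 3.1, 0.1, 3.5]), array([0.78, 0.82]))
C (120, array([0.4924, 0.1505]), array([ 0. , -0.4,  0.1, -0.6]), array([1.08, 1.13]))
C (100, array([0.4895, 0.149 ]), array([-0.1,  2.5, -0.7,  3.7]), array([0.82, 0.86]))
D (60, array([0.4097, 0.2768]), array([-0.1, -0.2, -0. , -0.4]), array([1.14, 1.29]))
D (80, array([0.4138, 0.2781]), array([ 0.3, -2.4,  1.2, -4.3]), array([1.66, 1.89]))
w [637.   28.5] 189.5
w [637.7  28.4] 187.1
w [637.2  27.1] 184.8
side [633.1  46.1] 199.1
side [633.3  45.9] 199.6
side [633.3  45.9] 199.6
side [633.3  45.9] 200.1
scene [647.4  58.1] 197.2
scene [647.5  58.6] 196.6
scene [647.   60.1] 195.2
scene [647.   60.1] 195.2
```

View pics/v2.png

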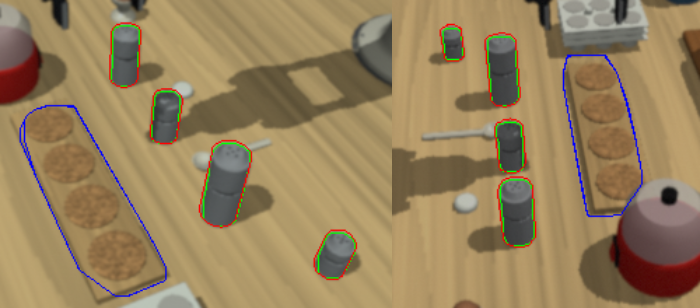

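Shaker fits agree with the masks. In metres: 120 at (.492,.1505), 80 at (.493,−.0035), 100 at (.493,−.140), 60 at (.410,.277). Pads are near x≈.647, y≈−.073, .007, .086, .165. In tool axes, x is world +y and y is world +x. I'll move above the 120, then refine the pad positions from there.

```bash
python3 -m jog '{"delta_pos":[[0.05,-0.036,0],[0.1,-0.072,0],[0.15,-0.108,0],[0.15,-0.108,0],[0.15,-0.108,0]],"twist":[[0,0,0],[0,0,0],[0,0,0],[0,0,0],[0,0,0]],"jaw":[1,1,1,1,1]}'
python3 - <<'E'
from rig import ctrl;from h import *;import pickle
s=ctrl.state();c=ctrl.snapshot('wrist');pickle.dump((s,c),open('d1.pkl','wb'));print(s['ee_pos'],s['qvel'])
v=c['img'].copy();E=wext(s,c)
cv2.polylines(v,[outline(c,.4924,.1505,.048,.12,E).astype(int)],1,(0,0,255),1)
cv2.polylines(v,[outline(c,.493,-.0035,.040,.08,E).astype(int)],1,(0,0,255),1)
for y in(-.073,.007,.0865,.166):
    P=np.c_[.647+.035*np.cos(a),y+.035*np.sin(a),0*a+.019];cv2.polylines(v,[proj(c,P,E).astype(int)],1,(255,0,0),1)
cv2.imwrite('pics/w1.png',v)
E
```

```text
time: 0.78
ee_pos: [0.4921, 0.1499, 0.2312]
tool_rot: [0.0, 0.707, 0.707, -0.0]
contact_force: [-0.2, 0.2, 0.7]
finger_gap: 0.0855
grasp_force: 0.0
[0.49205667 0.14989909 0.23115714] [-0.0296737   0.0168781  -0.01092191 -0.0011513   0.00106006  0.00074498]
```

View pics/w1.png

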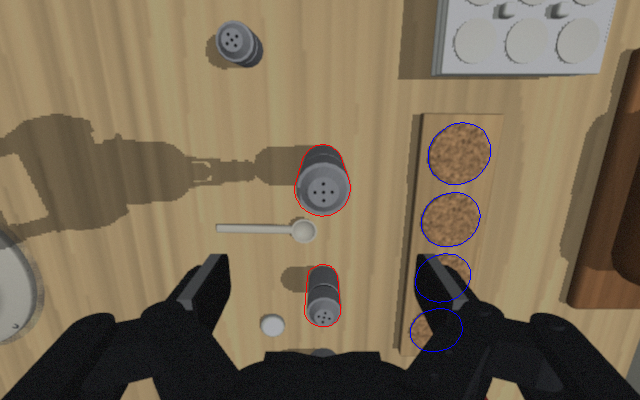

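The projected outlines for the shakers and pads match the picture to within 1–2 px. Next I grasp the 120, at about 85 mm height.

```bash
python3 -m jog '{"delta_pos":[[0.0,0,0.03],[0,0,0.07],[0,0,0.11],[0,0,0.145],[0,0,0.165]],"twist":[[0,0,0],[0,0,0],[0,0,0],[0,0,0],[0,0,0]],"jaw":[1,1,1,1,1]}'
python3 -m jog '{"delta_pos":[[0,0,0],[0,0,0],[0,0,0],[0,0,0],[0,0,0]],"twist":[[0,0,0],[0,0,0],[0,0,0],[0,0,0],[0,0,0]],"jaw":[-1,-1,-1,-1,-1]}'
python3 -m jog '{"delta_pos":[[0,0,0],[0,0,0],[0,0,-0.005],[0,0,-0.015],[0,0,-0.025]],"twist":[[0,0,0],[0,0,0],[0,0,0],[0,0,0],[0,0,0]],"jaw":[-1,-1,-1,-1,-1]}'
```

```text
time: 1.45
ee_pos: [0.4917, 0.1485, 0.0637]
tool_rot: [-0.001, 0.708, 0.706, -0.002]
contact_force: [1.0, 0.2, 0.2]
finger_gap: 0.0854
grasp_force: 0.0
time: 2.08
ee_pos: [0.4932, 0.1502, 0.0684]
tool_rot: [0.001, 0.707, 0.707, 0.001]
contact_force: [-0.5, -0.3, 5.8]
finger_gap: 0.0468
grasp_force: 61.9
time: 2.7
ee_pos: [0.4919, 0.15, 0.0918]
tool_rot: [-0.0, 0.707, 0.707, -0.0]
contact_force: [-1.3, -0.5, -1.3]
finger_gap: 0.0471
grasp_force: 61.8
```

Gripped at 62 N. Now lift, shift in x, then in y.

```bash
python3 -m jog '{"delta_pos":[[0,0,-0.015],[0,0.01,-0.03],[0,0.03,-0.04],[0,0.06,-0.04],[-0.01,0.09,-0.04]],"twist":[[0,0,0],[0,0,0],[0,0,0],[0,0,0],[0,0,0]],"jaw":[-1,-1,-1,-1,-1]}'
python3 -m jog '{"delta_pos":[[-0.02,0.03,0],[-0.05,0.05,0],[-0.08,0.06,0],[-0.11,0.065,0],[-0.14,0.065,0]],"twist":[[0,0,0],[0,0,0],[0,0,0],[0,0,0],[0,0,0]],"jaw":[-1,-1,-1,-1,-1]}'
python3 -m jog '{"delta_pos":[[-0.03,0,0],[-0.05,0,0],[-0.065,0,0],[-0.074,0,0],[-0.074,0,0]],"twist":[[0,0,0],[0,0,0],[0,0,0],[0,0,0],[0,0,0]],"jaw":[-1,-1,-1,-1,-1]}'
cat > look.py <<'E'
import sys,pickle;from rig import ctrl;from h import *
def look(name,cyls=(),pads=True,ys=(-.074,.006,.086,.166),x=.647,crop=None):
    s=ctrl.state();c=ctrl.snapshot('wrist');E=wext(s,c);d=ctrl.snapshot('side');sc=ctrl.snapshot('scene')
    pickle.dump((s,c,d,sc),open(name+'.pkl','wb'));print(s['ee_pos'])
    out=[]
    for cc,EE in((c,E),(d,None),(sc,None)):
        v=cc['img'].copy()
        for k in cyls:cv2.polylines(v,[outline(cc,k[0],k[1],k[2],k[3],EE,k[4]).astype(int)],1,(0,0,255),1)
        for y in ys:cv2.polylines(v,[proj(cc,np.c_[x+.035*np.cos(a),y+.035*np.sin(a),0*a+.019],EE).astype(int)],1,(255,0,0),1)
        out.append(v)
    sid=cv2.resize(out[1][110:290,230:450],(440,360));scn=cv2.resize(out[2][120:340,200:420],(360,360))
    cv2.imwrite(f'pics/{name}.png',np.vstack([np.hstack([sid,scn]),cv2.resize(out[0],(384,240)).repeat(1,0) if 0 else np.hstack([cv2.resize(out[0],(384,240)),np.zeros((240,416,3),np.uint8)])]))
E
python3 -c "
from look import *
s=ctrl.state()['ee_pos']
look('p1',[(s[0],s[1],.048,.12,s[2]-.067)])"
```

```text
time: 3.32
ee_pos: [0.5831, 0.1405, 0.1326]
tool_rot: [0.0, 0.707, 0.707, 0.001]
contact_force: [-0.2, -0.8, -1.2]
finger_gap: 0.0467
grasp_force: 62.1
time: 3.95
ee_pos: [0.6474, -0.001, 0.1319]
tool_rot: [0.0, 0.707, 0.707, 0.0]
contact_force: [-0.3, -0.4, -1.4]
finger_gap: 0.0471
grasp_force: 62.2
time: 4.58
ee_pos: [0.647, -0.0741, 0.1313]
tool_rot: [-0.0, 0.707, 0.707, 0.0]
contact_force: [-0.0, 0.1, -1.2]
finger_gap: 0.0471
grasp_force: 62.2
[ 0.64704001 -0.07410924  0.13125391]
```

View pics/p1.png

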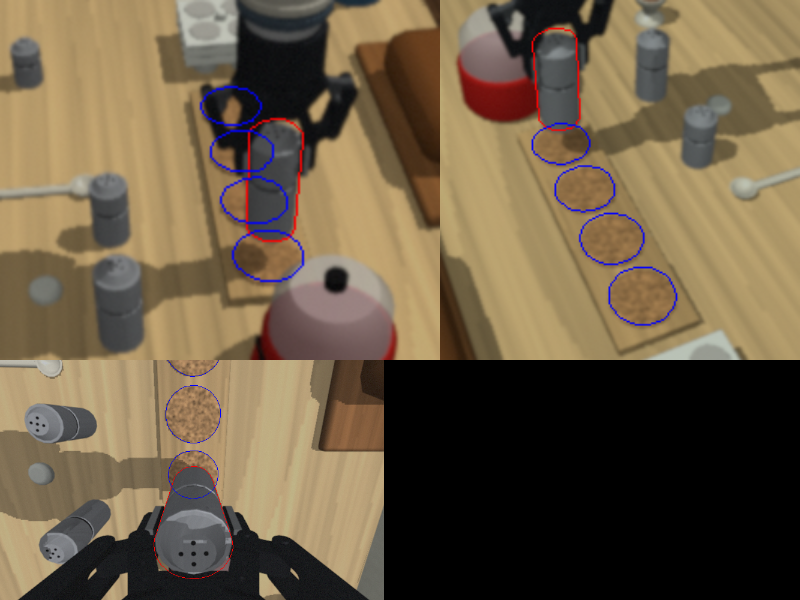

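The held shaker, the pads (blue) and the model outline coincide in all three views. Lower 46 mm, check the force, release and rise.

```bash
python3 -m jog '{"delta_pos":[[0,0,0.015],[0,0,0.03],[0,0,0.038],[0,0,0.043],[0,0,0.046]],"twist":[[0,0,0],[0,0,0],[0,0,0],[0,0,0],[0,0,0]],"jaw":[-1,-1,-1,-1,-1]}'
python3 -m jog '{"delta_pos":[[0,0,0],[0,0,0],[0,0,0],[0,0,0],[0,0,0]],"twist":[[0,0,0],[0,0,0],[0,0,0],[0,0,0],[0,0,0]],"jaw":[-1,-1,-1,-1,-1]}'
```

```text
time: 5.35
ee_pos: [0.6465, -0.0739, 0.0875]
tool_rot: [-0.0, 0.707, 0.707, -0.0]
contact_force: [-9.3, 1.4, 15.5]
finger_gap: 0.0469
grasp_force: 63.4
time: 5.98
ee_pos: [0.6467, -0.074, 0.0875]
tool_rot: [0.0, 0.707, 0.707, 0.0]
contact_force: [-6.0, 0.1, 6.1]
finger_gap: 0.0471
grasp_force: 62.4
```

```bash
python3 -m jog '{"delta_pos":[[0,0,0],[0,0,0],[0,0,0],[0,0,0],[0,0,0]],"twist":[[0,0,0],[0,0,0],[0,0,0],[0,0,0],[0,0,0]],"jaw":[0,0.5,1,1,1]}'
python3 -m jog '{"delta_pos":[[0,0,-0.02],[0,0,-0.06],[0,0,-0.11],[0,0,-0.14],[0,0,-0.15]],"twist":[[0,0,0],[0,0,0],[0,0,0],[0,0,0],[0,0,0]],"jaw":[1,1,1,1,1]}'
python3 -m jog '{"delta_pos":[[0.02,-0.05,0],[0.04,-0.1,0],[0.06,-0.14,0],[0.07,-0.154,0],[0.07,-0.154,0]],"twist":[[0,0,0],[0,0,0],[0,0,0],[0,0,0],[0,0,0]],"jaw":[1,1,1,1,1]}'
python3 -c "
from look import *
look('p2',[(.647,-.074,.048,.12,.019),(.493,-.0035,.04,.08,0),(.493,-.14,.044,.1,0)])"
```

```text
time: 6.6
ee_pos: [0.647, -0.074, 0.0851]
tool_rot: [-0.0, 0.707, 0.707, -0.0]
contact_force: [-0.2, -0.6, 0.1]
finger_gap: 0.0855
grasp_force: 0.0
time: 7.22
ee_pos: [0.6478, -0.0741, 0.2399]
tool_rot: [0.003, 0.707, 0.707, 0.002]
contact_force: [0.7, 0.2, -0.2]
finger_gap: 0.0853
grasp_force: 0.0
time: 7.85
ee_pos: [0.4923, -0.0035, 0.2352]
tool_rot: [0.0, 0.707, 0.708, 0.0]
contact_force: [-0.2, 0.3, 1.1]
finger_gap: 0.0854
grasp_force: 0.0
[ 0.4922585  -0.00346042  0.23521047]
```

View pics/p2.png

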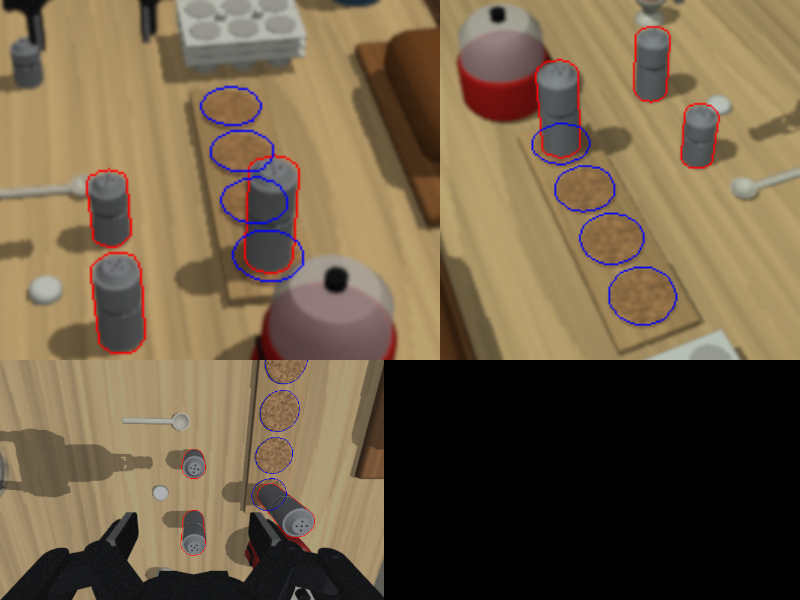

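The 120 stands centred on the pad next to the cooker. Next is the 80.

```bash
python3 -m jog '{"delta_pos":[[0,0.001,0.04],[0,0.001,0.09],[0,0.001,0.14],[0,0.001,0.18],[0,0.001,0.2]],"twist":[[0,0,0],[0,0,0],[0,0,0],[0,0,0],[0,0,0]],"jaw":[1,1,1,1,1]}'
python3 -m jog '{"delta_pos":[[0,0,0],[0,0,0],[0,0,0],[0,0,0],[0,0,0]],"twist":[[0,0,0],[0,0,0],[0,0,0],[0,0,0],[0,0,0]],"jaw":[1,-1,-1,-1,-1]}'
python3 -m jog '{"delta_pos":[[0,0,0],[0,0,-0.005],[0,0,-0.02],[0,0,-0.04],[0,0,-0.065]],"twist":[[0,0,0],[0,0,0],[0,0,0],[0,0,0],[0,0,0]],"jaw":[-1,-1,-1,-1,-1]}'
```

```text
time: 8.62
ee_pos: [0.4927, -0.0044, 0.0315]
tool_rot: [-0.002, 0.707, 0.707, -0.002]
contact_force: [0.1, 0.2, 1.1]
finger_gap: 0.0854
grasp_force: 0.0
time: 9.25
ee_pos: [0.4948, -0.0041, 0.0368]
tool_rot: [0.001, 0.707, 0.707, 0.001]
contact_force: [-1.5, 0.7, 5.8]
finger_gap: 0.0386
grasp_force: 60.2
time: 9.88
ee_pos: [0.494, -0.004, 0.1018]
tool_rot: [0.0, 0.707, 0.707, 0.0]
contact_force: [0.7, 0.1, -2.1]
finger_gap: 0.0384
grasp_force: 60.3
```

```bash
python3 -m jog '{"delta_pos":[[0.02,0,0],[0.05,0.01,0],[0.075,0.03,0],[0.09,0.06,0],[0.09,0.09,0]],"twist":[[0,0,0],[0,0,0],[0,0,0],[0,0,0],[0,0,0]],"jaw":[-1,-1,-1,-1,-1]}'
python3 -m jog '{"delta_pos":[[0,0.025,0],[0,0.045,0],[0,0.058,0],[0,0.063,0],[0,0.063,0]],"twist":[[0,0,0],[0,0,0],[0,0,0],[0,0,0],[0,0,0]],"jaw":[-1,-1,-1,-1,-1]}'
python3 -m jog '{"delta_pos":[[0,0,0.015],[0,0,0.03],[0,0,0.04],[0,0,0.045],[0,0,0.047]],"twist":[[0,0,0],[0,0,0],[0,0,0],[0,0,0],[0,0,0]],"jaw":[-1,-1,-1,-1,-1]}'
python3 -m jog '{"delta_pos":[[0,0,0],[0,0,0],[0,0,0],[0,0,0],[0,0,0]],"twist":[[0,0,0],[0,0,0],[0,0,0],[0,0,0],[0,0,0]],"jaw":[-1,-1,-1,-1,-1]}'
```

```text
time: 10.5
ee_pos: [0.5852, 0.0875, 0.102]
tool_rot: [0.0, 0.706, 0.708, 0.001]
contact_force: [0.1, -0.2, -0.9]
finger_gap: 0.0387
grasp_force: 60.6
time: 11.12
ee_pos: [0.6471, 0.086, 0.1008]
tool_rot: [0.0, 0.707, 0.707, 0.0]
contact_force: [-0.1, -0.9, -1.5]
finger_gap: 0.0385
grasp_force: 60.6
time: 11.75
ee_pos: [0.646, 0.086, 0.0559]
tool_rot: [-0.0, 0.707, 0.707, -0.001]
contact_force: [-11.9, -1.4, 17.9]
finger_gap: 0.0386
grasp_force: 62.7
time: 12.38
ee_pos: [0.6462, 0.086, 0.0559]
tool_rot: [-0.0, 0.707, 0.707, -0.0]
contact_force: [-9.7, -1.6, 11.9]
finger_gap: 0.0387
grasp_force: 62.2
```

Seated. Release, then go to the 100.

```bash
python3 -m jog '{"delta_pos":[[0,0,0],[0,0,0],[0,0,0],[0,0,0],[0,0,0]],"twist":[[0,0,0],[0,0,0],[0,0,0],[0,0,0],[0,0,0]],"jaw":[0,0.5,1,1,1]}'
python3 -m jog '{"delta_pos":[[0,0,-0.02],[0,0,-0.07],[0,0,-0.12],[0,0,-0.17],[0,0,-0.18]],"twist":[[0,0,0],[0,0,0],[0,0,0],[0,0,0],[0,0,0]],"jaw":[1,1,1,1,1]}'
python3 -m jog '{"delta_pos":[[-0.04,-0.03,0],[-0.09,-0.065,0],[-0.14,-0.1,0],[-0.19,-0.135,0],[-0.226,-0.154,0]],"twist":[[0,0,0],[0,0,0],[0,0,0],[0,0,0],[0,0,0]],"jaw":[1,1,1,1,1]}'
python3 -m jog '{"delta_pos":[[0,0,0],[0,0,0.03],[0,0,0.08],[0,0,0.12],[0,0,0.15]],"twist":[[0,0,0],[0,0,0],[0,0,0],[0,0,0],[0,0,0]],"jaw":[1,1,1,1,1]}'
python3 -c "
from look import *
look('p3',[(.647,-.074,.048,.12,.019),(.647,.086,.04,.08,.019),(.493,-.14,.044,.1,0)])"
```

```text
time: 13.0
ee_pos: [0.647, 0.086, 0.0531]
tool_rot: [-0.0, 0.707, 0.707, -0.0]
contact_force: [0.6, 0.4, 0.5]
finger_gap: 0.0855
grasp_force: 0.0
time: 13.62
ee_pos: [0.6483, 0.0861, 0.241]
tool_rot: [0.003, 0.707, 0.707, 0.004]
contact_force: [-0.8, -0.1, -0.4]
finger_gap: 0.0854
grasp_force: 0.0
time: 14.25
ee_pos: [0.4912, -0.1417, 0.2338]
tool_rot: [0.0, 0.708, 0.707, -0.0]
contact_force: [0.7, -0.1, -0.5]
finger_gap: 0.0855
grasp_force: 0.0
time: 14.88
ee_pos: [0.4927, -0.1385, 0.081]
tool_rot: [-0.001, 0.707, 0.708, -0.0]
contact_force: [0.0, -0.2, 0.7]
finger_gap: 0.0853
grasp_force: 0.0
[ 0.49270826 -0.13854169  0.08098656]
```

View pics/p3.png

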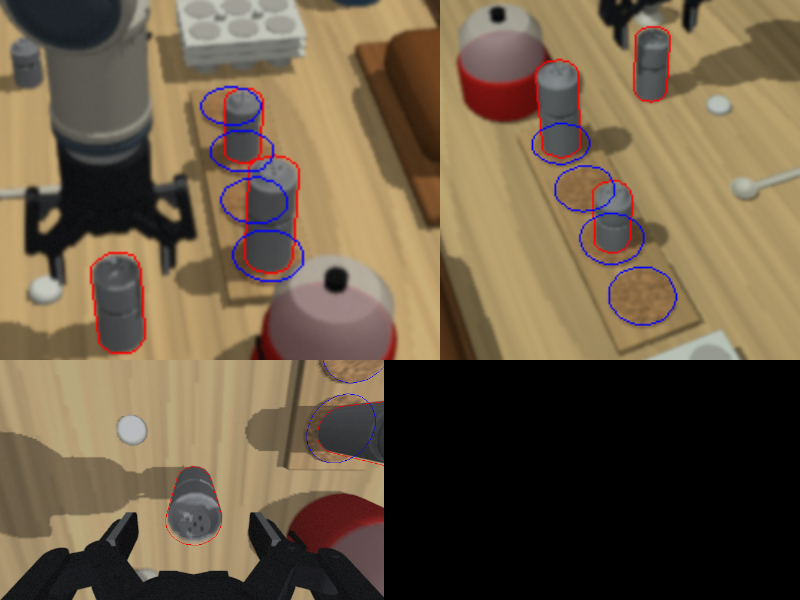

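The 80 sits on its pad, and the fingers straddle the 100 centrally. Descend and grip.

```bash
python3 -m jog '{"delta_pos":[[0,0,0.015],[0,0,0.03],[0,0,0.034],[0,0,0.034],[0,0,0.034]],"twist":[[0,0,0],[0,0,0],[0,0,0],[0,0,0],[0,0,0]],"jaw":[1,1,1,1,-1]}'
python3 -m jog '{"delta_pos":[[0,0,0],[0,0,0],[0,0,0],[0,0,0],[0,0,0]],"twist":[[0,0,0],[0,0,0],[0,0,0],[0,0,0],[0,0,0]],"jaw":[-1,-1,-1,-1,-1]}'
python3 -m jog '{"delta_pos":[[0,0,-0.003],[0,0,-0.01],[0,0,-0.025],[0,0,-0.045],[0,0,-0.065]],"twist":[[0,0,0],[0,0,0],[0,0,0],[0,0,0],[0,0,0]],"jaw":[-1,-1,-1,-1,-1]}'
```

```text
time: 15.65
ee_pos: [0.4933, -0.1401, 0.0499]
tool_rot: [0.0, 0.707, 0.707, 0.0]
contact_force: [0.0, 0.3, -0.1]
finger_gap: 0.0697
grasp_force: 0.0
time: 16.27
ee_pos: [0.4935, -0.1402, 0.05]
tool_rot: [0.001, 0.707, 0.707, 0.0]
contact_force: [0.9, 0.4, 5.8]
finger_gap: 0.0427
grasp_force: 61.1
time: 16.9
ee_pos: [0.4933, -0.1401, 0.1164]
tool_rot: [0.001, 0.707, 0.707, 0.0]
contact_force: [-0.5, 1.3, -2.3]
finger_gap: 0.043
grasp_force: 61.1
```

```bash
python3 -m jog '{"delta_pos":[[0.02,0,0],[0.05,0,0],[0.085,0,0],[0.115,0,0],[0.14,0,0]],"twist":[[0,0,0],[0,0,0],[0,0,0],[0,0,0],[0,0,0]],"jaw":[-1,-1,-1,-1,-1]}'
python3 -m jog '{"delta_pos":[[0.006,0.01,0],[0.006,0.03,0],[0.006,0.06,0],[0.006,0.09,0],[0.006,0.115,0]],"twist":[[0,0,0],[0,0,0],[0,0,0],[0,0,0],[0,0,0]],"jaw":[-1,-1,-1,-1,-1]}'
python3 -m jog '{"delta_pos":[[0,0.02,0],[0,0.032,0],[0,0.039,0],[0,0.039,0],[0,0.039,0]],"twist":[[0,0,0],[0,0,0],[0,0,0],[0,0,0],[0,0,0]],"jaw":[-1,-1,-1,-1,-1]}'
python3 -m jog '{"delta_pos":[[0,0,0.015],[0,0,0.03],[0,0,0.04],[0,0,0.044],[0,0,0.046]],"twist":[[0,0,0],[0,0,0],[0,0,0],[0,0,0],[0,0,0]],"jaw":[-1,-1,-1,-1,-1]}'
python3 -m jog '{"delta_pos":[[0,0,0],[0,0,0],[0,0,0],[0,0,0],[0,0,0]],"twist":[[0,0,0],[0,0,0],[0,0,0],[0,0,0],[0,0,0]],"jaw":[-1,-1,-1,-1,-1]}'
```

```text
time: 17.52
ee_pos: [0.4924, 0.0023, 0.114]
tool_rot: [-0.0, 0.707, 0.708, -0.0]
contact_force: [0.1, 0.8, -2.3]
finger_gap: 0.0429
grasp_force: 61.1
time: 18.15
ee_pos: [0.6093, 0.0059, 0.1136]
tool_rot: [-0.0, 0.707, 0.707, -0.0]
contact_force: [-0.5, -0.4, -2.1]
finger_gap: 0.0427
grasp_force: 61.4
time: 18.77
ee_pos: [0.6467, 0.006, 0.1144]
tool_rot: [-0.0, 0.707, 0.707, -0.0]
contact_force: [0.2, 0.2, -2.0]
finger_gap: 0.0431
grasp_force: 61.5
time: 19.4
ee_pos: [0.6466, 0.006, 0.069]
tool_rot: [-0.0, 0.707, 0.707, -0.0]
contact_force: [-6.3, 0.4, 7.2]
finger_gap: 0.043
grasp_force: 62.1
time: 20.02
ee_pos: [0.6473, 0.006, 0.069]
tool_rot: [0.0, 0.707, 0.707, 0.0]
contact_force: [-2.3, 0.0, 5.0]
finger_gap: 0.0429
grasp_force: 61.8
```

```bash
python3 -m jog '{"delta_pos":[[0,0,0],[0,0,0],[0,0,0],[0,0,0],[0,0,0]],"twist":[[0,0,0],[0,0,0],[0,0,0],[0,0,0],[0,0,0]],"jaw":[0,0.5,1,1,1]}'
python3 -m jog '{"delta_pos":[[0,0,-0.02],[0,0,-0.07],[0,0,-0.12],[0,0,-0.16],[0,0,-0.16]],"twist":[[0,0,0],[0,0,0],[0,0,0],[0,0,0],[0,0,0]],"jaw":[1,1,1,1,1]}'
python3 -m jog '{"delta_pos":[[0.04,-0.035,0],[0.09,-0.08,0],[0.14,-0.12,0],[0.19,-0.165,0],[0.23,-0.2,0]],"twist":[[0,0,0],[0,0,0],[0,0,0],[0,0,0],[0,0,0]],"jaw":[1,1,1,1,1]}'
python3 -m jog '{"delta_pos":[[0.03,-0.025,0],[0.041,-0.037,0.03],[0.041,-0.037,0.08],[0.041,-0.037,0.12],[0.041,-0.037,0.14]],"twist":[[0,0,0],[0,0,0],[0,0,0],[0,0,0],[0,0,0]],"jaw":[1,1,1,1,1]}'
python3 -c "
from look import *
look('p4',[(.647,-.074,.048,.12,.019),(.647,.086,.04,.08,.019),(.647,.006,.044,.1,.019),(.4097,.2768,.036,.06,0)])"
```

```text
time: 20.65
ee_pos: [0.647, 0.006, 0.0681]
tool_rot: [-0.0, 0.707, 0.707, -0.0]
contact_force: [-0.6, 0.3, -0.1]
finger_gap: 0.0855
grasp_force: 0.0
time: 21.28
ee_pos: [0.6485, 0.006, 0.2358]
tool_rot: [0.004, 0.707, 0.707, 0.004]
contact_force: [0.3, -0.8, 0.4]
finger_gap: 0.0856
grasp_force: 0.0
time: 21.9
ee_pos: [0.4464, 0.2358, 0.2282]
tool_rot: [-0.0, 0.707, 0.707, 0.0]
contact_force: [0.5, 1.3, -0.2]
finger_gap: 0.0855
grasp_force: 0.0
time: 22.52
ee_pos: [0.4098, 0.2751, 0.0856]
tool_rot: [-0.0, 0.707, 0.707, -0.002]
contact_force: [-0.4, 0.1, 0.2]
finger_gap: 0.0856
grasp_force: 0.0
[0.40984885 0.2750949  0.08562838]
```

View pics/p4.png

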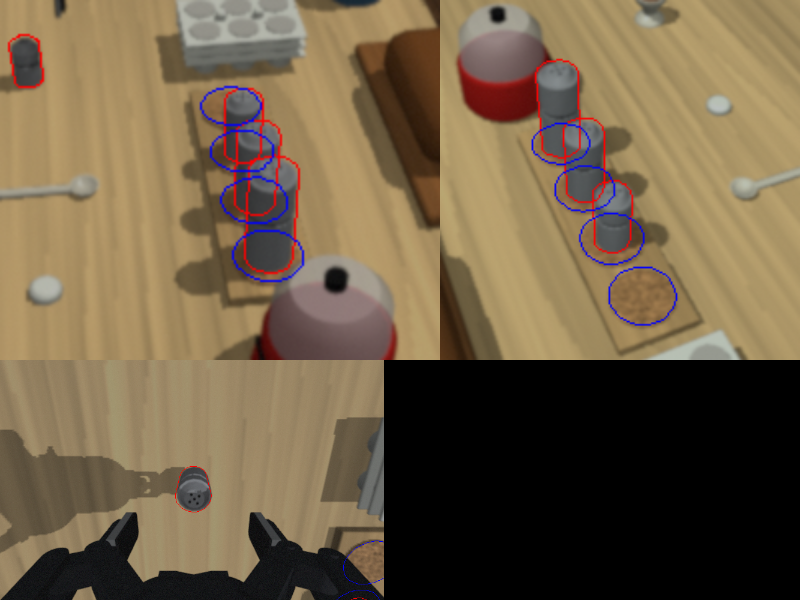

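Three shakers stand well on their pads, and the 60 is centred below the fingers. Grasp it.

```bash
python3 -m jog '{"delta_pos":[[0,0,0.025],[0,0,0.05],[0,0,0.062],[0,0,0.068],[0,0,0.068]],"twist":[[0,0,0],[0,0,0],[0,0,0],[0,0,0],[0,0,0]],"jaw":[1,1,1,1,1]}'
python3 -m jog '{"delta_pos":[[0,0,0],[0,0,0],[0,0,0],[0,0,0],[0,0,0]],"twist":[[0,0,0],[0,0,0],[0,0,0],[0,0,0],[0,0,0]],"jaw":[-1,-1,-1,-1,-1]}'
python3 -m jog '{"delta_pos":[[0,0,0],[0,0,-0.01],[0,0,-0.025],[0,0,-0.045],[0,0,-0.065]],"twist":[[0,0,0],[0,0,0],[0,0,0],[0,0,0],[0,0,0]],"jaw":[-1,-1,-1,-1,-1]}'
```

```text
time: 23.3
ee_pos: [0.4116, 0.2759, 0.0211]
tool_rot: [0.0, 0.707, 0.707, 0.0]
contact_force: [-0.4, 0.5, 0.1]
finger_gap: 0.0853
grasp_force: 0.0
time: 23.92
ee_pos: [0.4115, 0.276, 0.021]
tool_rot: [0.0, 0.707, 0.707, 0.001]
contact_force: [-0.7, 0.0, 4.5]
finger_gap: 0.0345
grasp_force: 60.0
time: 24.55
ee_pos: [0.4111, 0.2757, 0.0866]
tool_rot: [0.0, 0.707, 0.707, 0.0]
contact_force: [1.1, 0.0, -0.4]
finger_gap: 0.035
grasp_force: 59.8
```

```bash
python3 -m jog '{"delta_pos":[[-0.02,0,0],[-0.05,0,0],[-0.08,0.01,0],[-0.105,0.03,0],[-0.11,0.06,0]],"twist":[[0,0,0],[0,0,0],[0,0,0],[0,0,0],[0,0,0]],"jaw":[-1,-1,-1,-1,-1]}'
python3 -m jog '{"delta_pos":[[0,0.03,0],[0,0.06,0],[0,0.09,0],[0,0.12,0],[0,0.145,0]],"twist":[[0,0,0],[0,0,0],[0,0,0],[0,0,0],[0,0,0]],"jaw":[-1,-1,-1,-1,-1]}'
python3 -m jog '{"delta_pos":[[0,0.018,0],[0,0.027,0],[0,0.031,0],[0,0.031,0],[0,0.031,0]],"twist":[[0,0,0],[0,0,0],[0,0,0],[0,0,0],[0,0,0]],"jaw":[-1,-1,-1,-1,-1]}'
python3 -m jog '{"delta_pos":[[0,0,0.015],[0,0,0.03],[0,0,0.04],[0,0,0.044],[0,0,0.046]],"twist":[[0,0,0],[0,0,0],[0,0,0],[0,0,0],[0,0,0]],"jaw":[-1,-1,-1,-1,-1]}'
python3 -m jog '{"delta_pos":[[0,0,0],[0,0,0],[0,0,0],[0,0,0],[0,0,0]],"twist":[[0,0,0],[0,0,0],[0,0,0],[0,0,0],[0,0,0]],"jaw":[-1,-1,-1,-1,-1]}'
```

```text
time: 25.18
ee_pos: [0.471, 0.1631, 0.0849]
tool_rot: [0.0, 0.708, 0.706, -0.001]
contact_force: [0.6, -0.5, 0.2]
finger_gap: 0.0343
grasp_force: 59.9
time: 25.8
ee_pos: [0.6165, 0.1641, 0.0842]
tool_rot: [-0.0, 0.707, 0.707, -0.001]
contact_force: [-0.3, -0.5, -0.0]
finger_gap: 0.0341
grasp_force: 59.9
time: 26.42
ee_pos: [0.6467, 0.1658, 0.0854]
tool_rot: [-0.0, 0.707, 0.707, -0.0]
contact_force: [-0.0, 0.7, -0.5]
finger_gap: 0.0345
grasp_force: 59.9
time: 27.05
ee_pos: [0.6469, 0.1657, 0.04]
tool_rot: [-0.0, 0.707, 0.707, -0.0]
contact_force: [-6.2, -2.2, 9.0]
finger_gap: 0.0346
grasp_force: 60.5
time: 27.68
ee_pos: [0.6474, 0.1658, 0.04]
tool_rot: [0.0, 0.707, 0.707, 0.0]
contact_force: [-3.3, -1.2, 5.3]
finger_gap: 0.0345
grasp_force: 60.0
```

Seated. Release, rise, back off over the empty table, and check.

```bash
python3 -m jog '{"delta_pos":[[0,0,0],[0,0,0],[0,0,0],[0,0,0],[0,0,0]],"twist":[[0,0,0],[0,0,0],[0,0,0],[0,0,0],[0,0,0]],"jaw":[0,0.5,1,1,1]}'
python3 -m jog '{"delta_pos":[[0,0,-0.02],[0,0,-0.07],[0,0,-0.12],[0,0,-0.17],[0,0,-0.2]],"twist":[[0,0,0],[0,0,0],[0,0,0],[0,0,0],[0,0,0]],"jaw":[1,1,1,1,1]}'
python3 -m jog '{"delta_pos":[[0,-0.05,0],[0,-0.1,0],[0,-0.15,0],[0,-0.18,0],[0,-0.18,0]],"twist":[[0,0,0],[0,0,0],[0,0,0],[0,0,0],[0,0,0]],"jaw":[1,1,1,1,1]}'
python3 -c "
from look import *
look('p5',[(.647,-.074,.048,.12,.019),(.647,.086,.04,.08,.019),(.647,.006,.044,.1,.019),(.647,.166,.036,.06,.019)])"
```

```text
time: 28.3
ee_pos: [0.6472, 0.1657, 0.0392]
tool_rot: [0.0, 0.707, 0.707, 0.0]
contact_force: [-0.9, 0.1, 0.0]
finger_gap: 0.0857
grasp_force: 0.0
time: 28.92
ee_pos: [0.6476, 0.1658, 0.2453]
tool_rot: [0.002, 0.707, 0.707, 0.003]
contact_force: [1.7, 0.5, 0.1]
finger_gap: 0.0858
grasp_force: 0.0
time: 29.55
ee_pos: [0.466, 0.166, 0.2421]
tool_rot: [0.001, 0.707, 0.707, 0.002]
contact_force: [0.7, -0.7, 1.2]
finger_gap: 0.0855
grasp_force: 0.0
[0.46601934 0.16595678 0.24210629]
```

View pics/p5.png

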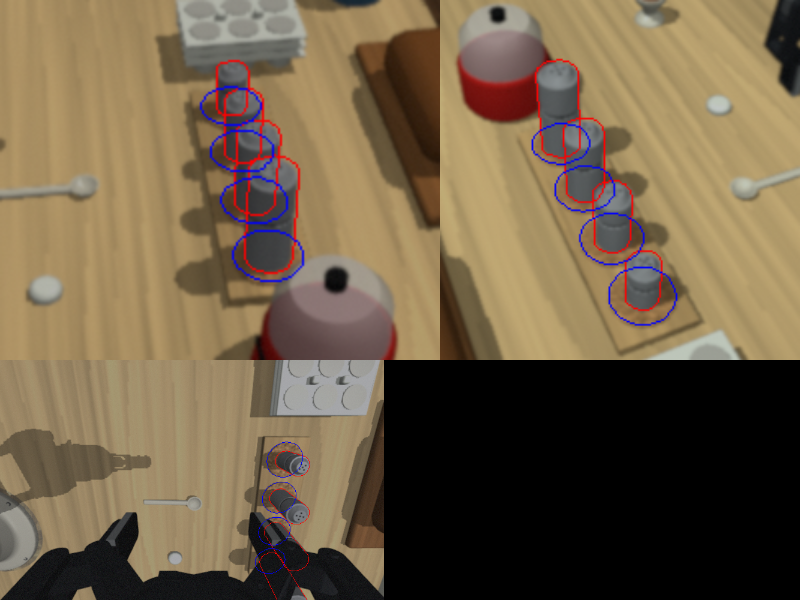

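All four shakers stand upright and centred on their pads, stepping down from the cooker, and the gripper is clear.

```bash
python3 -c "
from rig import ctrl
print(ctrl.hand_in())"
```

```text
the job is handed in; nothing more can be done
None
```

The four shakers stand upright in the middle of their pads, tallest next to the red egg cooker and stepping down to the smallest; the egg cup was never approached, and I handed the job in at about 30 s.

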